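Fold back the bifold shutter of the green display case

TASK

A customer wants to look into the green-topped display case on the shop counter. Push its bifold shutter by the orange post along the sill, towards the end where the shutter is hinged to the case, until the two white panels are folded flat against each other. Leave the blue-topped case's shutter as it stands and do not disturb the white bottle with the red cap.

Things in the scene. Friction and masses are not known exactly. Their poses are not given: they have to be found in the camera images.
- green_case: Fixed counter display case with green base and green roof frame, white walls, amber jars inside; 155 (x) x 250 (y) x 130 mm high. Origin: centre of the case on the counter; its +x is the open front, away from the robot, z up. Roof front edge at x +68. In front, on a sill, stands the shutter. A like case with a blue roof and green jars stands beside it.
- green_shutter (a joint): Green case's shutter: two white upright panels, 105 mm long, 8 thick, top 125 above the counter, in a V bulging to the case's +x. Value: angle of panel one, hinged to the case; 0 = shut (panels in line), 1.57 = folded flat (hard stop), panels side by side along +x. Panel two follows. Starts at 0.4 to 0.8; stays where left.
- green_pull (a point): Top centre of the upright orange post on panel two's free end, green case: 14 mm diameter, top 175 mm above the counter, standing free 45 mm above the roof. It runs on a straight track along the case's y at x +75 mm; pushing it to +y folds the panels and takes 3 N or less. Its y is 105 - 210 cos(angle) mm.
- green_stop (a point): Fixed point on panel one's hinge axis, green case, at x +75, y +105 mm in the case frame, 175 mm above the counter: where the top of the orange post arrives when the panels are folded flat.
- blue_pull (a point): Top centre of the like orange post on the blue-topped case's shutter. Must stay where it is.
- white_bottle: Loose white bottle with a red cap and green label, 60 mm diameter, 170 mm tall, standing on the counter beyond the cases. Origin: centre of its underside, z up. Must stay standing where it is.
There are look-alikes about, which are no part of the job. Several things have the shape of the white_bottle; the one meant has the colours described above.

How it is judged:
By the outcome, as a careful person would: the job done as asked, in the order asked, and still so for the second after the job is handed in, with the robot touching nothing.
It also fails if it takes over 32 s, if anything falls off the work surface, if the arm or the gripper's body presses on something with over 40 N, if the wrist force passes 120 N, or if a joint passes its speed limit or range.

ROBOT

A 6-joint arm with a two-finger parallel gripper is mounted at the origin on the work surface. World frame = base frame: x ahead of the robot, y to its left, z up, the work surface at z = 0. Lengths are in m, angles in rad, forces in N, time in s.
With the tool pointing down it reaches from about 0.425 to 0.95 m from the base axis. Payload 3.5 kg.
Tool frame: the origin (TCP) lies at the very end of the fingers, on their centre line; the grasp point (between the pads) lies 19 mm behind it; z points along the fingers, y is the direction in which the jaws open and shut (so a half turn about z gives the same grasp; the last joint's range is limited). The gripper opens to 85 mm and grips with 20 to 120 N. Pads are 22 mm wide; open, the fingers measure 114 mm over their backs; the gripper's body (76 mm by 85 mm) begins 54 mm behind the grasp point. The pads swing forward as they close: fully open they stand 13 mm farther back than shut.
Start: joints at [-1.401, 0.286, 1.577, -0, 1.279, -0.15], TCP at [0.212, -0.641, 0.231] pointing down, gripper open.
Joint ranges: [-2.77, 2.77], [-0.9, 2.22], [0.21, 2.48], [-1.53, 4.67], [0.24, 2.81], [-2.84, 2.84]. Speed limits (rad/s): [2.79, 2.79, 3.14, 3.14, 3.14, 3.14].

INTERFACE

Orientations are given as a unit quaternion [x, y, z, w].
In Python, from plant import get_state, read_camera, sign_off gives the robot as it stands.
- The arm moves only by the tool step_arm, never from a script. Its argument "targets" is a list that holds one entry, the list of rows, each a list of 5 numbers: the opening, from 0 (shut) to 1 (fully open), then the shift along the tool's x, y, z each as a share of 4 cm, from -1 to 1, then the turn about the tool's z as a share of 5 degrees, from -1 to 1. A call has 1 to 10 rows; each row shifts and turns the commanded pose from where the row before left it, along the tool's axes as they then stand; what a row does not reach is not made up. A row lasts 1/12 s, in which the tool goes at most 41.7 mm and 7.16 degrees, less where a joint would pass 70% of its speed; a pose out of reach is approached as far as the arm can. A call with a number of a shift or a turn outside -1 to 1 is refused whole. A call with a gripper value outside its range is refused whole. The fingers move at their own pace and stop on an object; "squeeze" is the grip in N (left out, the last holds). Time passes only in rows, so rows that do not move let the fingers close. It gives the time, the measured TCP pose, the force and the opening at its end, in the units of the state.
- get_state(): the state, without advancing time (a new reading comes with each control period).
- read_camera(name): name is "scene" or "top" or "wrist"; returns a dict with "pixels" (420x560x3 uint8, red, green, blue), "range_z" (420x560 float32, m along the optical axis (not along the pixel's ray), 0 where there is no reading), "mtx" (3x3 intrinsics, pixels), "rvec" (rotation vector, rad) and "tvec" (3), from world to camera coordinates, as OpenCV has them. Camera axes: x right, y down, z forward; pixel columns grow to the right and rows downward; lengths in m; the calibration is good to about 2 mm. A picture is of the moment at which its call begins.
- sign_off(): hands the job in, once; it reports no verdict.
The state is a dict: "time": time; "qpos": joint angles; "dq": joint speeds; "joint_efforts": joint torques, N m; "eef_pos": TCP position; "tcp_rot": TCP orientation; "contact_force": force on the tool from outside, world axes, zero at the start; "wrist_torque": the same for the moment, N m; "opening": opening from 0.0 (shut) to 1.0 (fully open).
Only numpy, scipy, OpenCV 4.12 (cv2) and the standard library are available. Lean on these libraries where they do the work, as an engineer would, in place of code of your own. Each camera call takes 0.05 s, during which the arm holds its last target.

## Working session

There is one attempt and no reset: what is moved stays moved. The work goes in short steps, Python scripts to look and compute and a tool call to move; the robot and the scene stay as the last step left them, time stands still between calls to the robot, and variables do not carry over. Pictures are saved under pics/ and viewed, and the job is handed in when it is done.

Besides the shell and the picture viewer there is one more tool, called after "Emit:" as a command line: name --argument value ..., lists and objects as JSON in quotes. step_arm: Moves the arm, as the interface text tells. Shift numbers are shares of 4 cm and turn numbers shares of 5 degrees, none past 1 either way. Its arguments: {"type":"object","properties":{"targets":{"type":"array"},"squeeze":{"type":"number"}},"required":["targets"]}

```bash
mkdir -p pics; cat > h.py <<'E'
import numpy as np, cv2
from plant import get_state, read_camera, sign_off
def snap(n,tag):
    c=read_camera(n); cv2.imwrite(f'pics/{tag}.png',c['pixels'][:,:,::-1]); np.savez(f'pics/{tag}.npz',**c); return c
def load(tag): return dict(np.load(f'pics/{tag}.npz'))
def pt(c,u,v,z=None):
    R=cv2.Rodrigues(c['rvec'])[0]; t=np.ravel(c['tvec']); K=c['mtx']
    ray=np.linalg.inv(K)@np.array([u,v,1.])
    o=-R.T@t; d=R.T@ray
    s=c['range_z'][int(round(v)),int(round(u))] if z is None else (z-o[2])/d[2]
    return o+d*s
E
python3 - <<'E'
from h import *
for n in('scene','top','wrist'): snap(n,n+'0')
print(get_state())
E
```

```text
{'time': 0.15, 'qpos': array([-1.40101695e+00,  2.86991463e-01,  1.57786825e+00,  2.33046996e-05,
        1.27858738e+00, -1.50014166e-01]), 'dq': array([-0.00190354, -0.00394281, -0.00519668, -0.00047741,  0.00096746,
       -0.00111331]), 'joint_efforts': array([ 7.31462387e-04, -4.06603324e+01, -2.93139178e+01, -1.36082367e-04,
        3.97598589e-03, -5.48387106e-06]), 'eef_pos': array([ 0.21213591, -0.64025292,  0.23023049]), 'tcp_rot': array([ 9.87243836e-01,  1.59212901e-01,  1.99159174e-06, -9.27280229e-04]), 'contact_force': array([-0.10461029,  0.40291642,  0.18403953]), 'wrist_torque': array([ 0.02048424,  0.06184625, -0.02522445]), 'opening': 0.9992366707908383}
```

View pics/scene0.png

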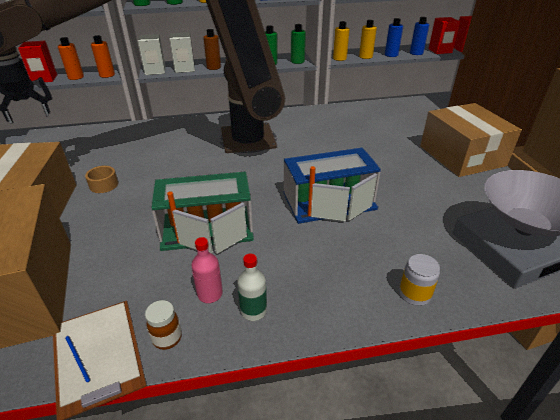

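View pics/top0.png

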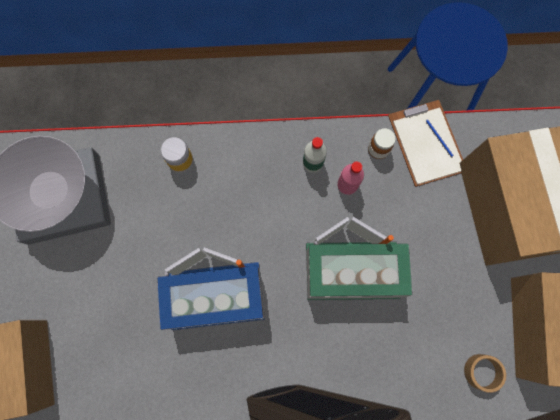

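View pics/wrist0.png

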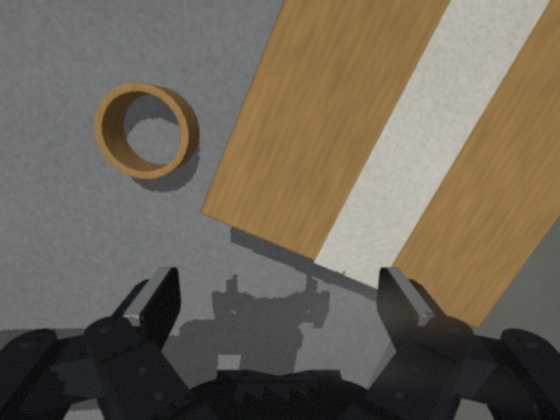

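Scene and top show the same layout. Lookalikes in top view: orange post on the green-roofed case (390,239), the one I want; orange post on the blue-roofed case (239,263). For the bottles, white with red cap is at (316,150) and pink with red cap at (352,175). Next is a close crop and the measurements.

```bash
python3 - <<'E'
from h import *
c=load('top0'); p=c['pixels'][:,:,::-1]
cv2.imwrite('pics/crop1.png',cv2.resize(p[125:310,290:430],None,fx=4,fy=4,interpolation=cv2.INTER_CUBIC)[:,:][0:740][::1])
cv2.imwrite('pics/crop1.png',cv2.resize(p[130:310,290:430],None,fx=3.3,fy=3.3,interpolation=cv2.INTER_CUBIC))
def blob(c,x0,y0,x1,y1):
    im=c['pixels'][y0:y1,x0:x1].astype(int); r,g,b=im[...,0],im[...,1],im[...,2]
    m=(r>120)&(g<110)&(b<60)&(g>25); v,u=np.nonzero(m); return u+x0,v+y0
for n,box in(('green',(370,220,410,255)),('blue',(225,250,255,280))):
    u,v=blob(c,*box); P=np.array([pt(c,a,b) for a,b in zip(u,v)]); k=P[:,2]>.165
    print(n,len(u),u.mean(),v.mean(),P[k].mean(0) if k.any() else P[:,2].max(), P[:,2].max(),k.sum())
for uv in((308,246),(407,243),(411,297),(308,298),(349,218),(318,242)): print(uv,pt(c,*uv),pt(c,*uv,z=.13))
for uv in((317,143),(356,167),(383,133)): print(uv,pt(c,*uv))
E
```

```text
green 14 389.7142857142857 238.14285714285714 [ 0.55643647 -0.25472176  0.17266781] 0.1773831305580056 14
blue 12 239.0 263.3333333333333 [0.51140482 0.11117503 0.17480375] 0.18080081967365413 11
(308, 246) [ 0.5704662  -0.06746957  0.0053674 ] [ 0.55218244 -0.05895184  0.13      ]
(407, 243) [ 0.54972121 -0.30865592  0.12441173] [ 0.54891678 -0.30710596  0.13      ]
(411, 297) [ 0.41974477 -0.33922286 -0.00115497] [ 0.41559323 -0.30326952  0.13      ]
(308, 298) [ 0.4284303  -0.05861156  0.01719559] [ 0.42405558 -0.05160066  0.13      ]
(349, 218) [ 6.45670475e-01 -1.87687384e-01 -5.72893569e-04] [ 0.61915015 -0.16689237  0.13      ]
(318, 242) [ 0.57080401 -0.09019056  0.06771128] [ 0.56119342 -0.08458854  0.13      ]
(317, 143) [ 0.80871493 -0.09415395  0.17000147]
(356, 167) [ 0.7406049  -0.18791123  0.17030183]
(383, 133) [ 0.85956088 -0.28382301  0.08984219]
```

View pics/crop1.png

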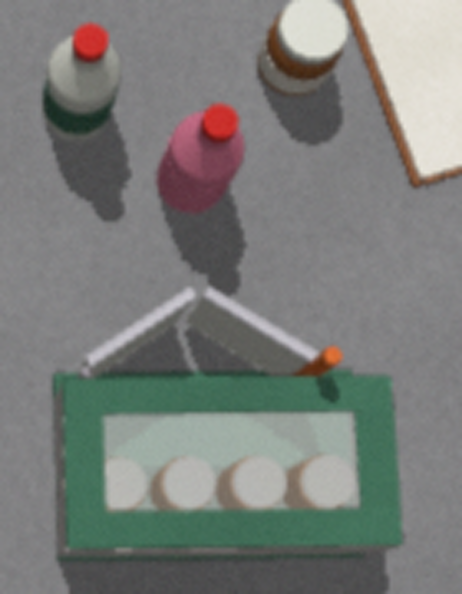

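Crop confirms: the green roof's orange post is at the right end and panel one is hinged at the left end (+y). White bottle is clear of the post path. Fitting the case pose from the roof.

```bash
python3 - <<'E'
from h import *
c=load('top0')
hsv=cv2.cvtColor(c['pixels'],cv2.COLOR_RGB2HSV)
m=cv2.inRange(hsv,(60,80,40),(90,255,255)); m[:,:300]=0;m[:235]=0;m[310:]=0
v,u=np.nonzero(m); P=np.array([pt(c,a,b) for a,b in zip(u,v)]); k=abs(P[:,2]-.13)<.006
print(k.sum(), P[k][:,2].mean())
Q=np.array([pt(c,a,b,z=.13)[:2] for a,b in zip(u[k],v[k])])
r=cv2.minAreaRect((Q*1000).astype(np.float32)); print(r)
# front edge fit per y-bin
for yb in np.arange(-.29,-.06,.02):
    s=Q[abs(Q[:,1]-yb)<.006]
    print(round(yb,3), s[:,0].max().round(4), s[:,0].min().round(4))
E
```

```text
2656 0.12978313703263647
((488.7715759277344, -182.35830688476562), (247.4933624267578, 126.12471008300781), 87.5242691040039)
-0.29 0.5474 0.4232
-0.27 0.5483 0.4241
-0.25 0.5466 0.4249
-0.23 0.55 0.4258
-0.21 0.5509 0.4267
-0.19 0.5518 0.4276
-0.17 0.5526 0.4284
-0.15 0.5535 0.4273
-0.13 0.5544 0.4277
-0.11 0.5553 0.4285
-0.09 0.5559 0.4295
-0.07 0.5545 0.4303
```

```bash
python3 - <<'E'
from h import *
c=load('top0')
for uv in((470,170),(480,200),(500,250),(530,160),(520,285),(520,330),(550,280),(487,357),(430,110)): print(uv,pt(c,*uv).round(3))
ey=np.array([.043,.999]);ex=np.array([.999,-.043])
s=get_state(); 
R=cv2.Rodrigues  # tool axes
from scipy.spatial.transform import Rotation as Ro
T=Ro.from_quat(s['tcp_rot']).as_matrix(); print(T.round(3))
post=np.array([.5564,-.2550]); tgt=post-.055*ey; d=np.r_[tgt-s['eef_pos'][:2],0]
print(tgt, T.T@d)
E
```

```text
(470, 170) [ 0.753 -0.519  0.061]
(480, 200) [ 0.664 -0.53   0.073]
(500, 250) [ 0.524 -0.546  0.11 ]
(530, 160) [ 0.731 -0.611  0.196]
(520, 285) [ 0.436 -0.611  0.055]
(520, 330) [ 0.323 -0.599  0.044]
(550, 280) [ 0.44  -0.631  0.162]
(487, 357) [ 0.26  -0.503  0.049]
(430, 110) [ 0.96  -0.451  0.002]
[[ 0.949  0.314 -0.   ]
 [ 0.314 -0.949  0.002]
 [ 0.    -0.002 -1.   ]]
[ 0.554035 -0.309945] [ 0.42840255 -0.20608083  0.00050536]
```

Emit:
step_arm --targets '[[[0,0.8,-0.38,0,0],[0,0.8,-0.38,0,0],[0,0.8,-0.38,0,0],[0,0.8,-0.38,0,0],[0,0.8,-0.38,0,0],[0,0.8,-0.38,0,0],[0,0.8,-0.38,0,0],[0,0.8,-0.38,0,0],[0,0.8,-0.38,0,0],[0,0.8,-0.38,0,0]]]' --squeeze 20

```text
time: 0.98
eef_pos: [0.4691, -0.3943, 0.231]
tcp_rot: [0.987, 0.159, -0.0, -0.0]
contact_force: [0.7, -0.0, 0.0]
opening: -0.0
```

Emit:
step_arm --targets '[[[0,0,0,0,0.8],[0,0,0,0,0.8],[0,0,0,0,0.8],[0,0,0,0,0.8],[0,0,0,0,0.8],[0,0,0,0,0.16],[0,0,0,0,0]]]'

```text
time: 1.57
eef_pos: [0.4681, -0.3957, 0.2309]
tcp_rot: [1.0, -0.021, -0.0, -0.0]
contact_force: [-0.0, 1.0, -1.0]
opening: 0.0
```

```bash
cat > w.py <<'E'
from h import *
from scipy.spatial.transform import Rotation as Ro
ey=np.array([.043,.999]);ex=np.array([.999,-.043]);post=np.array([.5564,-.2550])
s=get_state(); T=Ro.from_quat(s['tcp_rot']).as_matrix()
print(s['time'],s['eef_pos'],s['contact_force'],s['opening'],T.round(3).tolist())
d=np.r_[post-.055*ey-s['eef_pos'][:2],0]; print('to start (shares)',T.T@d/.04)
r=s['eef_pos'][:2]-post; print('rel post along ex,ey',r@ex,r@ey)
E
python3 w.py
```

```text
1.5667 [ 0.46807496 -0.39568826  0.2309199 ] [-0.04016076  1.02018542 -0.9881149 ] 0.0004115470601286506 [[0.999, -0.042, -0.0], [-0.042, -0.999, 0.001], [-0.001, -0.001, -1.0]]
to start (shares) [ 2.05660269e+00 -2.23238286e+00  2.05849292e-04]
rel post along ex,ey -0.08218712397496579 -0.14434555320130402
```

Go beside the post, then take close looks before descending.

Emit:
step_arm --targets '[[[0,0.5,-0.55,0,0],[0,0.5,-0.55,0,0],[0,0.5,-0.55,0,0],[0,0.55,-0.55,0,0],[0,0,0,0,0],[0,0,0,0,0]]]'

```text
time: 2.07
eef_pos: [0.5547, -0.3104, 0.2311]
tcp_rot: [1.0, -0.02, -0.0, 0.0]
contact_force: [-0.8, -0.6, 0.3]
opening: -0.001
```

```bash
python3 w.py; python3 - <<'E'
from h import *
snap('wrist','w1');snap('scene','s1')
E
```

```text
2.0667 [ 0.55465683 -0.31036547  0.23108667] [-0.84859052 -0.56280957  0.33634425] -0.0014378006710679958 [[0.999, -0.039, -0.0], [-0.039, -0.999, 0.0], [-0.0, 0.0, -1.0]]
to start (shares) [-1.59468014e-02 -9.89284136e-03  7.60664760e-06]
rel post along ex,ey 0.0006392913551244266 -0.05538505928083618
```

View pics/w1.png

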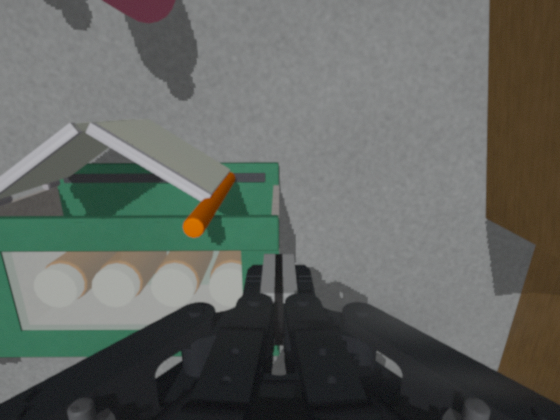

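View pics/s1.png

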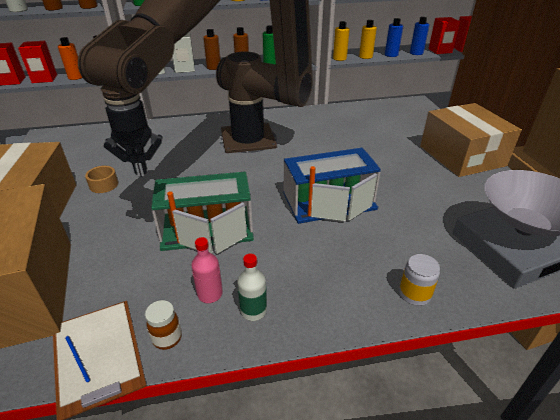

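Wrist: post top at about (194,228), jaws beside it to the right. Scene: both cases and bottles are as before. Cross-checking the post from the wrist view.

```bash
python3 - <<'E'
from h import *
c=load('w1'); print(pt(c,194,228), pt(c,194,228,z=.175), pt(c,278,218,z=.13))
c=load('s1'); print(pt(c,170,194), pt(c,170,194,z=.175))
E
```

```text
[ 0.55913031 -0.25866964  0.17587418] [ 0.55882131 -0.25842434  0.175     ] [ 0.54851819 -0.31078006  0.13      ]
[ 0.56229401 -0.25369733  0.17234134] [ 0.5661123  -0.25320694  0.175     ]
```

Emit:
step_arm --targets '[[[0,0,0,0.5,0],[0,0,0,0.5,0],[0,0,0,0.5,0],[0,0,0,0.5,0],[0,0,0,0,0],[0,0,0,0,0]]]'

```text
time: 2.67
eef_pos: [0.5525, -0.3119, 0.15]
tcp_rot: [1.0, -0.022, -0.001, -0.001]
contact_force: [-0.0, -0.3, 0.4]
opening: -0.002
```

Emit:
step_arm --targets '[[[0,0.07,-0.2,0,0],[0,0,-0.2,0,0],[0,0,-0.2,0,0],[0,0,-0.15,0,0],[0,0,-0.15,0,0],[0,0,-0.15,0,0],[0,0,-0.15,0,0],[0,0,0,0,0]]]'

```text
time: 3.33
eef_pos: [0.5589, -0.2623, 0.1514]
tcp_rot: [1.0, -0.021, 0.0, -0.0]
contact_force: [-0.5, 0.5, -1.5]
opening: 0.001
```

```bash
python3 w.py; python3 - <<'E'
from h import *
snap('wrist','w2');snap('top','t2')
E
```

```text
3.3333 [ 0.55892933 -0.26226016  0.15141237] [-0.45305533  0.45504561 -1.45175573] 0.0012540014159898411 [[0.999, -0.042, 0.0], [-0.042, -0.999, 0.001], [0.0, -0.001, -1.0]]
to start (shares) [-7.19247599e-02  1.19622337e+00 -7.59043462e-04]
rel post along ex,ey 0.002838985712837006 -0.007144137220307986
```

View pics/w2.png

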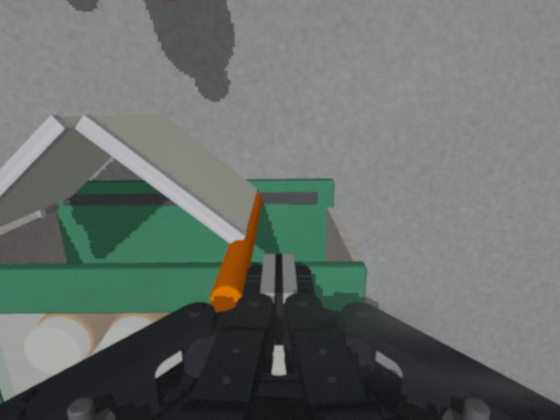

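The post top at (226,297) is against the left finger and the V has started to narrow. Continue pushing.

Emit:
step_arm --targets '[[[0,0,-0.3,0,0],[0,0,-0.3,0,0],[0,0,-0.3,0,0],[0,0,-0.3,0,0],[0,0,-0.3,0,0],[0,0,-0.3,0,0],[0,0,-0.3,0,0],[0,0,-0.3,0,0],[0,0,-0.3,0,0],[0,0,0,0,0]]]'

```text
time: 4.27
eef_pos: [0.5636, -0.1531, 0.1512]
tcp_rot: [1.0, -0.021, -0.0, -0.001]
contact_force: [0.6, -0.9, -0.3]
opening: 0.003
```

```bash
python3 w.py; python3 - <<'E'
from h import *
c=snap('wrist','w3');snap('scene','s3')
E
```

```text
4.2667 [ 0.56355219 -0.1531367   0.15122461] [ 0.62529553 -0.92203719 -0.31939301] 0.0031517922754615395 [[0.999, -0.041, -0.0], [-0.041, -0.999, 0.001], [-0.0, -0.001, -1.0]]
to start (shares) [-0.07615263  3.92667979 -0.00489586]
rel post along ex,ey 0.0027649157695307626 0.10206898057777072
```

View pics/w3.png

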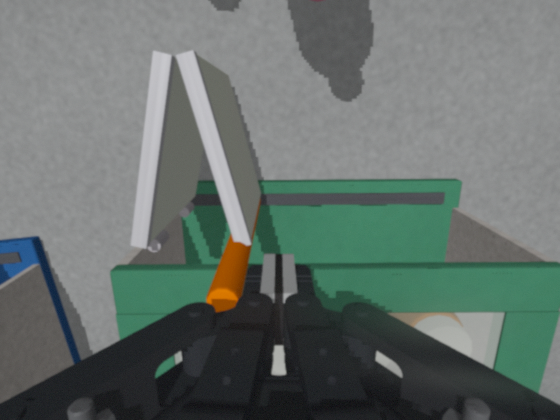

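View pics/s3.png

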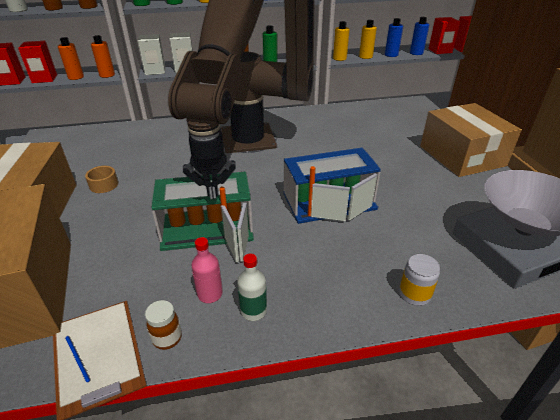

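The V is narrow now; bottles and blue case undisturbed. Finishing slowly, watching force.

Emit:
step_arm --targets '[[[0,0,-0.2,0,0],[0,0,-0.2,0,0],[0,0,-0.2,0,0],[0,0,-0.15,0,0],[0,0,-0.1,0,0],[0,0,0,0,0]]]'

```text
time: 4.87
eef_pos: [0.565, -0.1208, 0.1513]
tcp_rot: [1.0, -0.021, -0.0, -0.0]
contact_force: [0.4, 0.5, 0.2]
opening: 0.004
```

Emit:
step_arm --targets '[[[0,0,-0.08,0,0],[0,0,-0.08,0,0],[0,0,0,0,0]]]'

```text
time: 5.12
eef_pos: [0.5653, -0.1149, 0.1513]
tcp_rot: [1.0, -0.022, 0.0, -0.0]
contact_force: [0.4, -0.4, -0.0]
opening: 0.002
```

```bash
python3 w.py; python3 - <<'E'
from h import *
c=snap('wrist','w4')
E
```

```text
5.1167 [ 0.56525285 -0.11494821  0.15130879] [ 0.37812572 -0.4104257  -0.02120629] 0.0015020484264827837 [[0.999, -0.043, 0.0], [-0.043, -0.999, 0.0], [0.0, -0.0, -1.0]]
to start (shares) [-7.02789064e-02  4.88247375e+00 -1.67560606e-03]
rel post along ex,ey 0.00282176789119999 0.14029240728675715
```

View pics/w4.png

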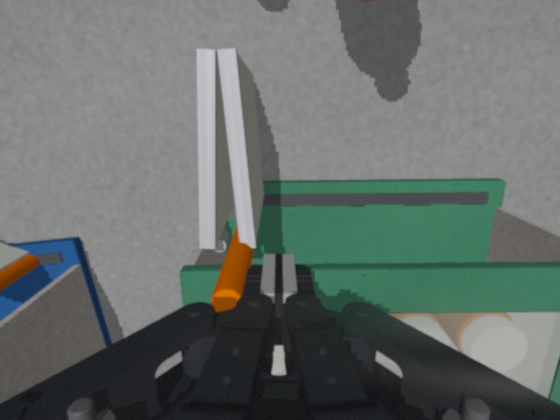

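Almost folded: a wedge remains at the near end (around (225,240)).

Emit:
step_arm --targets '[[[0,0,-0.08,0,0],[0,0,-0.08,0,0],[0,0,0,0,0]]]'

```text
time: 5.42
eef_pos: [0.5655, -0.1085, 0.1513]
tcp_rot: [1.0, -0.022, 0.0, -0.0]
contact_force: [0.7, 1.0, -0.0]
opening: -0.0
```

Emit:
step_arm --targets '[[[0,0,-0.06,0,0],[0,0,0,0,0]]]'

```text
time: 5.58
eef_pos: [0.5656, -0.1063, 0.1513]
tcp_rot: [1.0, -0.022, -0.0, -0.0]
contact_force: [-0.2, -1.3, -0.1]
opening: 0.0
```

```bash
python3 w.py; python3 - <<'E'
from h import *
c=snap('wrist','w5')
cv2.imwrite('pics/w5c.png',cv2.resize(c['pixels'][30:330,150:350,::-1],None,fx=2,fy=2))
E
```

```text
5.5833 [ 0.56560613 -0.10627794  0.15131556] [-0.24970567 -1.25485732 -0.10874892] 0.00047034054674432297 [[0.999, -0.043, -0.0], [-0.043, -0.999, 0.0], [-0.0, -0.0, -1.0]]
to start (shares) [-6.96102535e-02  5.09941221e+00 -1.01356863e-03]
rel post along ex,ey 0.002801874943418008 0.14896920165563385
```

View pics/w5c.png

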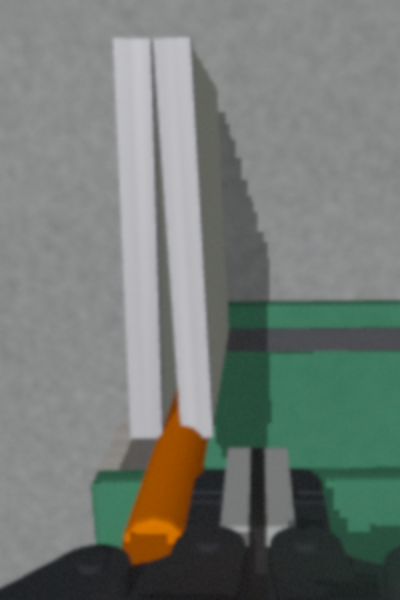

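Crop: a gap of about 15 px (around 4 mm) remains at the near end. Keep nudging until force shows the stop.

Emit:
step_arm --targets '[[[0,0,-0.06,0,0],[0,0,0,0,0]]]'

```text
time: 5.8
eef_pos: [0.5657, -0.104, 0.1513]
tcp_rot: [1.0, -0.022, 0.0, -0.0]
contact_force: [0.6, 0.9, -0.3]
opening: 0.002
```

Emit:
step_arm --targets '[[[0,0,-0.05,0,0],[0,0,0,0,0]]]'

```text
time: 5.97
eef_pos: [0.5658, -0.1019, 0.1513]
tcp_rot: [1.0, -0.022, -0.0, -0.0]
contact_force: [-0.1, 0.0, 0.3]
opening: 0.0
```

```bash
python3 w.py; python3 - <<'E'
from h import *
c=snap('wrist','w6')
cv2.imwrite('pics/w6c.png',cv2.resize(c['pixels'][30:330,150:350,::-1],None,fx=2,fy=2))
E
```

```text
5.9667 [ 0.56579693 -0.10193743  0.15133279] [-0.11453527  0.02475868  0.30532865] 0.00016905488203483075 [[0.999, -0.043, -0.0], [-0.043, -0.999, 0.0], [-0.0, -0.0, -1.0]]
to start (shares) [-6.94453039e-02  5.20803306e+00 -8.90635610e-04]
rel post along ex,ey 0.0028058441001214502 0.15331357235162332
```

View pics/w6c.png

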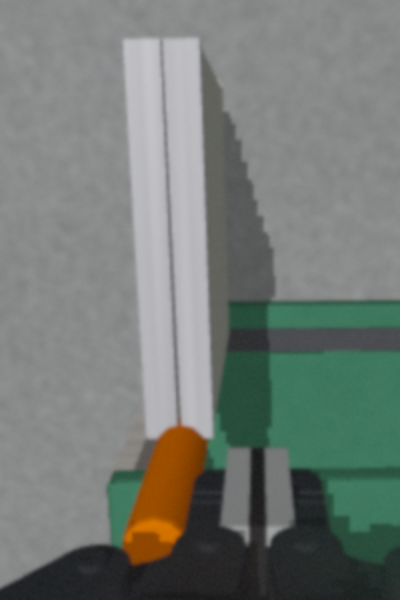

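Emit:
step_arm --targets '[[[0,0,-0.04,0,0],[0,0,0,0,0]]]'

```text
time: 6.18
eef_pos: [0.5659, -0.1011, 0.1514]
tcp_rot: [1.0, -0.021, -0.0, 0.001]
contact_force: [-0.5, -2.4, -0.0]
opening: 0.001
```

Emit:
step_arm --targets '[[[0,0,-0.03,0,0],[0,0,0,0,0]]]'

```text
time: 6.35
eef_pos: [0.5659, -0.1008, 0.1514]
tcp_rot: [1.0, -0.021, 0.0, 0.002]
contact_force: [-0.6, -5.7, 0.9]
opening: -0.0
```

```bash
python3 w.py; python3 - <<'E'
from h import *
c=snap('wrist','w7')
cv2.imwrite('pics/w7c.png',cv2.resize(c['pixels'][30:330,150:350,::-1],None,fx=2,fy=2))
E
```

```text
6.35 [ 0.56591499 -0.10081849  0.15142033] [-0.57107721 -5.70241618  0.89383743] -0.0004471568524717306 [[0.999, -0.043, 0.0], [-0.043, -0.999, -0.003], [0.0, 0.003, -1.0]]
to start (shares) [-0.07398275  5.23603896  0.0178304 ]
rel post along ex,ey 0.0028756709086075003 0.15443647610801126
```

View pics/w7c.png

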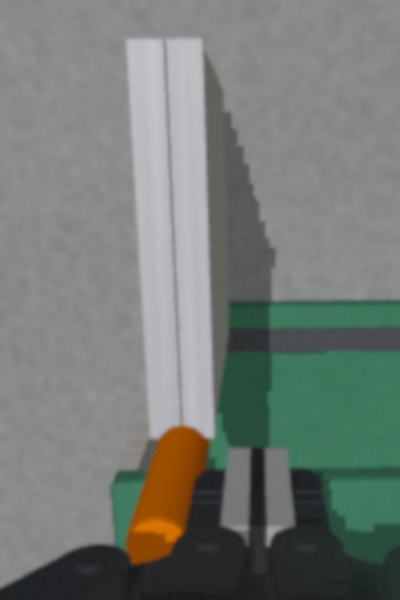

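The panels lie parallel and touching, the TCP has stalled and force has climbed to 5.7 N, so this is the hard stop. Backing off straight, then up and away.

Emit:
step_arm --targets '[[[0,0,0.15,0,0],[0,0,0.4,0,0],[0,0,0.5,0,0],[0,0,0,-0.6,0],[0,0,0,-0.8,0],[0,0,0,-0.8,0],[0,0,0.8,0,0],[0,0,0.8,0,0],[0,0,0.8,0,0],[0,0,0,0,0]]]'

```text
time: 7.23
eef_pos: [0.5596, -0.2418, 0.2396]
tcp_rot: [1.0, -0.024, 0.0, 0.001]
contact_force: [-0.0, 0.2, -0.1]
opening: -0.0
```

Emit:
step_arm --targets '[[[0,-0.5,0.8,0,0],[0,-0.5,0.8,0,0],[0,-0.5,0.8,0,0],[0,0,0,0,0],[0,0,0,0,0]]]'

```text
time: 7.65
eef_pos: [0.4951, -0.3315, 0.2392]
tcp_rot: [1.0, -0.023, 0.0, -0.001]
contact_force: [-0.5, 1.3, -0.3]
opening: -0.002
```

```bash
python3 - <<'E'
from h import *
c=snap('top','t8'); snap('scene','s8'); s=get_state(); print(s['time'],s['eef_pos'],s['contact_force'])
cv2.imwrite('pics/t8c.png',cv2.resize(c['pixels'][120:330,140:440,::-1],None,fx=2.6,fy=2.6,interpolation=cv2.INTER_CUBIC))
c0=load('top0')
im=c['pixels'].astype(int); r,g,b=im[...,0],im[...,1],im[...,2]
m=(r>120)&(g<110)&(b<60)&(g>25)
for x0,y0,x1,y1 in((295,220,335,260),(225,250,255,280)):
    v,u=np.nonzero(m[y0:y1,x0:x1]);P=np.array([pt(c,a+x0,d+y0) for a,d in zip(u,v)]);k=P[:,2]>.165
    print(len(u),u.mean()+x0,v.mean()+y0,P[k].mean(0),k.sum())
print('bottle',pt(c,317,143))
d=abs(im-c0['pixels'].astype(int)).max(2)>40; print('diff bottle/blue',d[130:180,300:330].sum(),d[240:330,150:270].sum())
E
```

```text
7.75 [ 0.4961391  -0.32986232  0.23917548] [-0.1886777   0.08628694 -0.03286764]
9 317.6666666666667 240.11111111111111 [ 0.55932119 -0.0802698   0.17224595] 9
10 239.3 263.6 [0.51148106 0.1103883  0.17238425] 8
bottle [ 0.80867787 -0.09414394  0.17010018]
diff bottle/blue 0 0
```

View pics/t8c.png

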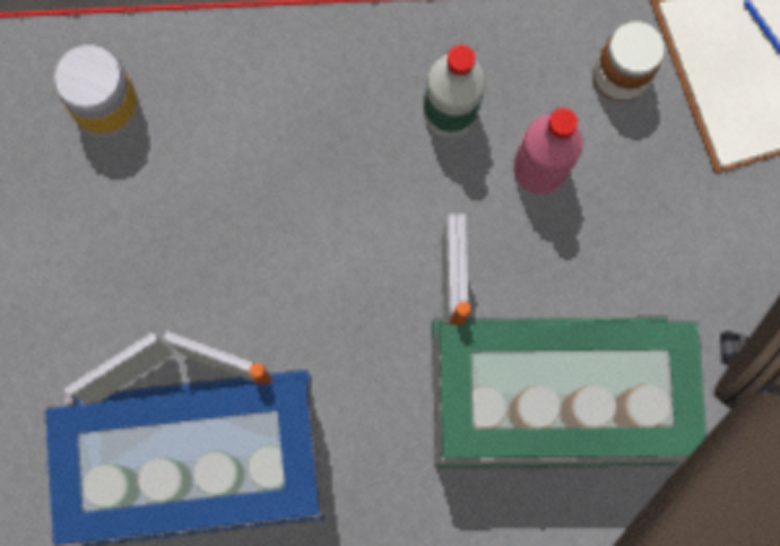

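View pics/s8.png

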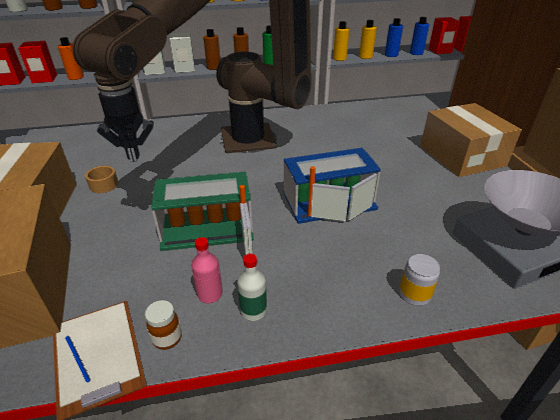

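Post now measures (0.559, -0.080) against the predicted stop at (0.563, -0.080). The blue shutter and the white bottle show no changed pixels.

```bash
python3 -c "
from plant import sign_off; print(sign_off())"
```

```text
the job is handed in; nothing more can be done
None
```

The green case's shutter is folded flat, and I handed the job in at about 7.8 s, well under the 32 s limit. I pushed the orange post with closed fingers along the sill to the hinge end. It stopped there, with the force rising from about 1 N to 5.7 N. Then I backed off and moved the arm clear.

- **Post position:** in the last pictures the post top is at (0.559, -0.080), and the stop I worked out from the case is at (0.563, -0.080). The two agree along the track. Across it they differ by 4 mm, which I put down to measuring error because the track fixes that direction.
- **Panels:** the close wrist view at the stop showed the two white panels parallel and touching. After I backed off I checked them only in the top view and the scene view, and they still looked folded.
- **Blue shutter and white bottle:** before and after pictures show no change in either, and the bottle's cap height still reads 0.170 m.
- **Robot:** it is touching nothing, with contact force near zero.

No check failed. The scene camera put the post's starting position 5 to 10 mm farther out in x than the other two cameras, so I went by those two.

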